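# Hang the ring gauge and hold the lamp shutter half open

## Task

The ring gauge is to be looked at against the lamp of the blue inspection station: lift it out of its orange cradle, hang it by its hole on the steel peg in front of the window and let go of it, keeping the shutter shut until then. Then slide the sprung shutter by its black knob to half travel (red pointer at the wide yellow mark), without ever running it on towards fully open, and finish while still holding the knob there against the spring, with the ring hanging free on its peg. Leave everything else on the bench where it stands.

Things in the scene. Friction and masses are not known exactly. Their poses are not given: they have to be found in the camera images.
- station: Blue inspection station, fixed. Origin: centre of the underside of its base plate (220 mm along x, 260 along y, 12 thick); z up; its front (peg side) looks to its -x, roughly to the robot. On the rear part stands the blue lamp housing (x +35 to +95 mm, y -120 to +120, top at z 100 mm). A post (12 mm diameter, top at z 74 mm) at x -10, y -50 mm carries the peg.
- window (a point): Centre of the window (80 mm wide, 56 high) in the housing's front face, 64 mm above the bench, covered by the shutter at first.
- half_mark (a point): The wide yellow half mark on the front edge of the housing's top (z 100 mm), at station y +20 mm. Thin white marks at station y -20 (shut), 0, 40 and 60 mm (fully open).
- peg (a point): Middle of the peg, on its axis, 70 mm above the bench. The peg is a level round steel rod, 8 mm diameter, along the station's x axis; from this point it runs 34 mm to station +x up to the post's face and 36 mm to station -x to its free end. This point's axes are the station's.
- peg_tip (a point): Free end of the peg. The last 10 mm bend up, so that the tip is 4 mm above the peg's axis (top of the tip 8 mm above that axis): a ring hung behind it cannot slip off.
- shutter (a joint): Travel of the shutter in m: 0 shut (as it starts), 0.040 half, 0.080 fully open. Slides along station +y with the knob. A spring always drives it shut: 2.5 N when shut, rising by 1 N per 10 mm (6.5 N at half travel, 10.5 N fully open); let go, it closes at once.
- knob_grip (a point): Centre of the shutter's black knob (26 mm along station x, 16 along station y, 38 tall), 129 mm above the bench; underside 10 mm over the housing's top, on a thin stem. Shut, it stands at station x +65, y -20 mm; it moves to station +y as the shutter opens. Axes are the station's. A red pointer at its foot points to the scale.
- cradle: Orange cradle, fixed, 50 mm along its x, 70 along y; origin at the centre of its underside, z up. The ring stands upright in a slot (18.5 mm wide along x) between two walls 30 mm high, on a V that stops it rolling; the ring's axis lies along the cradle's x axis, its centre 43 mm above the bench, straight over the cradle's origin.
- ring: Plain steel ring gauge, 54 mm outside diameter, hole about 21 mm, 16 mm thick, 0.13 to 0.25 kg. Origin at the centre of one flat face, z along its axis. At first it stands on edge in the orange cradle, its top 70 mm above the bench; the rim (16 mm from hole to outside) can be pinched from above across its thickness.
- ring_center (a point): Centre of the ring gauge (middle of its hole and thickness). When it hangs on the peg, this point lies about 6 mm below the peg's axis.
- motor: White-grey small DC motor, 58 x 33 x 30 mm, lying on the bench on the other side of the station from the cradle; bystander. Origin at the centre of its underside.
- bottle: Small red bottle with white cone cap, 32 mm diameter, 94 mm tall, standing; bystander. Origin at the centre of its underside.
- race: Ball bearing, 42 mm diameter, 12 mm thick, lying flat; bystander. Origin at the centre of its underside.

How it is judged:
By the outcome, as a careful person would: the job done as asked, in the order asked, and still so for the second after the job is handed in, while the arm keeps its last pose, push and grip.
It also fails if it takes over 64 s, if anything falls off the work surface, if the arm or the gripper's body presses on something with over 40 N, if the wrist force passes 120 N, or if a joint passes its speed limit or range.

## Robot

A 7-joint arm with a two-finger parallel gripper is mounted at the origin on a cart in front of the work surface, level with it; the furniture and walls round the work are solid. World frame = base frame: x ahead of the robot, y to its left, z up, the work surface at z = 0. Lengths are in mm, angles in rad, forces in N, time in s.
With the tool pointing down it reaches from about 400 to 850 mm from the base axis. Payload 4.4 kg.
Tool frame: the origin (TCP) lies on the centre line of the jaws, within the pads' length; the fingertips stand 17 mm ahead of it and the grasp point (between the pads) lies 2 mm behind it; z points along the fingers, y is the direction in which the jaws open and shut (so a half turn about z gives the same grasp; the last joint's range is limited). The gripper opens to 94 mm and grips with 3 to 60 N. Pads are 16 mm wide; open, the fingers measure 119 mm over their backs; the gripper's body (75 mm by 177 mm) begins 78 mm behind the grasp point.
Start: joints at [1.063, 0.628, 0.038, 1.517, -0.027, 0.996, -0.02], TCP at [277.947, -587.591, 222.478] pointing down, gripper open.
Joint ranges: [-3.06, 3.06], [-0.37, 2.12], [-1.25, 1.32], [0.18, 2.47], [-1.1, 4.24], [0.23, 1.98], [-2.94, 2.94]. Speed limits (rad/s): [2.57, 2.57, 3.14, 3.14, 3.14, 3.14, 3.14].

## Interface

Orientations are given as a 3x3 rotation matrix whose columns are the frame's x, y, z axes.
In Python, from rig import bot gives the robot as it stands. The module is installed in compiled form; this text tells all that it offers.
- The arm moves only by the tool send_rows, never from a script. Its argument "motion" is one flat list of numbers, 4 for each row, row after row: the shift along the world's x, y, z in units of 25 mm (1.0 is 25 mm), then the turn about the world's z in units of 5 degrees (1.0 is 5 degrees). A call has 1 to 5 rows; each row is the pose to reach, as a shift and turn from the pose commanded when the call began; what a row does not reach only later rows make up. A row lasts 1/10 s, in which the tool goes at most 50 mm and 8.59 degrees, less where a joint would pass 70% of its speed; a pose out of reach is approached as far as the arm can. A call with a gripper value outside its range is refused whole. "claw" is the closure, from 0 (fully open) to 1 (shut), set as the call begins (left out, the last holds). The fingers move at their own pace and stop on an object; "grip_force" is the grip in N (left out, the last holds). Time passes only in rows, so rows that repeat a pose let the fingers close. It gives the time, the measured TCP pose, the force and the opening at its end, in the units of the state.
- bot.get_obs(): the state, without advancing time (a new reading comes with each control period).
- bot.snapshot(name): name is "scene" or "top" or "wrist"; returns (picture, depth): 480x640x3 uint8, red, green, blue; 480x640 float32, mm along the optical axis (not along the pixel's ray), 0 where there is no reading.
- bot.camera_model(name): a dict with "K" (3x3 intrinsics, pixels), "distortion" ([k1, k2, p1, p2, k3] as OpenCV has them; the pictures are not rectified), "rvec" (rotation vector, rad) and "tvec" (3), from world to camera coordinates, as OpenCV has them; the wrist camera has in their place "T_tool_cam" (4x4, takes a point from camera to tool coordinates, whose origin is the TCP and whose axes are the flange's). Camera axes: x right, y down, z forward; pixel columns grow to the right and rows downward; lengths in mm; the calibration is good to about 2 mm. A picture is of the moment at which its call begins: read the wrist's pose just before it. camera_model takes no time and is no camera call.
- bot.sign_off(): hands the job in, once; it reports no verdict.
Trained networks look in the newest picture that a camera, given by its name, has taken for a name from the list of things; names that differ only in an ending like _2 or _b are one class to them, and where a whole thing is asked for, a point or a joint stands for the part that bears it (a point fixed in the world has none). Each returns a list of dicts, best first, with "conf" (0 to 1); they miss things now and then, are a little off and sometimes report something else, mostly with a low value. They report only what shows in the picture. A call takes as long as a camera call.
- bot.cut_out(query, camera): "mask" (480x640 bool, what is visible of it) and "at" ([column, row] in pixels, amid what is visible of it).
The state is a dict: "t": time; "joints": joint angles; "joint_velocities": joint speeds; "joint_efforts": joint torques, N m; "tool_pos": TCP position; "eef_rot": TCP orientation; "ft_force": force on the tool from outside, world axes, zero at the start; "ft_torque": the same for the moment, N m; "finger_gap": finger opening in mm.
Only numpy, scipy, OpenCV 4.12 (cv2) and the standard library are available. Lean on these libraries where they do the work, as an engineer would, in place of code of your own. Each camera call takes 0.05 s, during which the arm holds its last target.

## Working session

There is one attempt and no reset: what is moved stays moved. The work goes in short steps, Python scripts to look and compute and a tool call to move; the robot and the scene stay as the last step left them, time stands still between calls to the robot, and variables do not carry over. Pictures are saved under pics/ and viewed, and the job is handed in when it is done.

Besides the shell and the picture viewer there is one more tool, called after "Request:" by a JSON object that holds its "op" and its "data", one argument or row to a line. send_rows: Moves the arm, as the interface text tells. Its arguments: {"type":"object","properties":{"motion":{"type":"array","items":{"type":"number"}},"claw":{"type":"number"},"grip_force":{"type":"number"}},"required":["motion"]}

```bash
mkdir -p pics; cat > h.py <<'E'
import numpy as np, cv2
from rig import bot
def snap(cam,fn=None):
    o=bot.get_obs(); im,d=bot.snapshot(cam)
    if fn: cv2.imwrite('pics/'+fn,im[:,:,::-1])
    return o,im,d
def cw(cam,o=None):
    m=bot.camera_model(cam); K=np.array(m['K'],float); D=np.array(m['distortion'],float)
    if cam=='wrist':
        T=np.eye(4);T[:3,:3]=np.array(o['eef_rot']);T[:3,3]=o['tool_pos']
        W=T@np.array(m['T_tool_cam'])
    else:
        R=cv2.Rodrigues(np.array(m['rvec'],float))[0];W=np.eye(4);W[:3,:3]=R.T;W[:3,3]=-R.T@np.array(m['tvec'],float).ravel()
    return K,D,W
def cloud(cam,d,o=None):
    K,D,W=cw(cam,o)
    u,v=np.meshgrid(np.arange(640),np.arange(480))
    p=cv2.undistortPoints(np.stack([u,v],-1).reshape(-1,1,2).astype(float),K,D).reshape(480,640,2)
    P=np.concatenate([p*d[...,None],d[...,None]],-1)@W[:3,:3].T+W[:3,3]
    P[d<=0]=np.nan
    return P
def pix(cam,uv,z,o=None):
    K,D,W=cw(cam,o)
    p=cv2.undistortPoints(np.array(uv,float).reshape(-1,1,2),K,D).reshape(-1,2)
    r=np.c_[p,np.ones(len(p))]@W[:3,:3].T; c=W[:3,3]
    return c+r*((z-c[2])/r[:,2])[:,None]
def proj(cam,P,o=None):
    K,D,W=cw(cam,o); Wi=np.linalg.inv(W)
    return cv2.projectPoints(np.array(P,float).reshape(-1,1,3),cv2.Rodrigues(Wi[:3,:3])[0],Wi[:3,3],K,D)[0].reshape(-1,2)
E
python3 - <<'E'
from h import *
np.set_printoptions(precision=2,suppress=True)
for c in('scene','top'):
    o,im,d=snap(c,c+'0.png'); P=cloud(c,d); np.save(c+'0.npy',P); np.save(c+'im.npy',im)
    print(c,cw(c)[2])
    for q in('station','cradle','ring','motor','bottle','race','knob_grip','peg'):
        for r in bot.cut_out(q,c)[:2]:
            X=P[r['mask']]; print(q,round(r['conf'],2),r['at'],r['mask'].sum(),np.nanmedian(X,0),np.nanmin(X,0),np.nanmax(X,0))
o=bot.get_obs();print(o['t'],o['eef_rot'],o['tool_pos'],o['ft_force'])
E
```

```text
scene [[ -0.6   -0.63   0.5   21.7 ]
 [ -0.8    0.46  -0.39 437.9 ]
 [  0.02  -0.63  -0.78 944.84]
 [  0.     0.     0.     1.  ]]
station 0.84 [315.6, 260.2] 10199 [562.64  17.45  15.16] [ 436.   -131.92   -2.35] [737.15 136.15 152.12]
cradle 0.93 [213.3, 366.4] 493 [472.17 343.04  17.55] [454.3  299.21   1.57] [500.1  376.88  40.81]
ring 0.76 [209.2, 350.8] 368 [483.22 337.83  60.8 ] [471.41 312.53  27.02] [498.73 362.78  74.53]
motor 0.73 [422.2, 214.4] 210 [ 517.8  -301.49   26.06] [ 501.19 -335.04   -0.34] [ 546.44 -281.78   34.62]
bottle 0.59 [374.2, 178.8] 248 [ 666.43 -258.72   47.86] [ 654.88 -280.26    5.08] [ 683.93 -248.19   95.22]
race 0.66 [193.9, 286.7] 224 [678.96 282.45  12.73] [657.62 263.55  -0.77] [701.36 301.79  17.88]
knob_grip 0.59 [315.2, 222.5] 447 [596.44 -30.22  65.83] [ 591.64 -110.31   -2.35] [738.02  -6.29 152.12]
top [[  -0.08   -0.97    0.22  274.48]
 [  -1.      0.07   -0.02   22.25]
 [  -0.     -0.22   -0.98 1547.83]
 [   0.      0.      0.      1.  ]]
station 0.97 [313.3, 260.0] 7350 [547.54   3.55  15.2 ] [ 435.86 -130.1    -4.38] [669.65 134.35 15
[... 646 characters left out ...]
08.1] 163 [ 666.55 -261.77   52.16] [ 656.67 -282.6    -5.55] [ 693.24 -250.93  102.82]
race 0.48 [317.3, 261.2] 7335 [548.03   3.92  15.26] [ 436.79 -127.5    -7.54] [673.15 134.35 155.71]
race 0.44 [215.8, 219.3] 142 [678.07 280.08  12.1 ] [658.16 260.38   1.38] [697.87 301.34  26.36]
knob_grip 0.61 [323.4, 226.9] 68 [607.49 -17.47 146.72] [599.19 -24.5  106.6 ] [622.71 -10.26 155.71]
peg 0.86 [314.9, 259.5] 7307 [548.02   3.56  15.25] [ 437.08 -127.9    -0.16] [656.68 133.21 155.71]
peg 0.4 [197.5, 288.7] 184 [484.18 328.25  61.18] [471.66 306.32  23.47] [506.26 356.23  77.62]
0.9 [[ 0.9   0.43  0.  ]
 [ 0.43 -0.9  -0.  ]
 [ 0.    0.   -1.  ]] [ 277.92 -587.6   222.49] [-0.12 -0.31  0.35]
```

View pics/scene0.png

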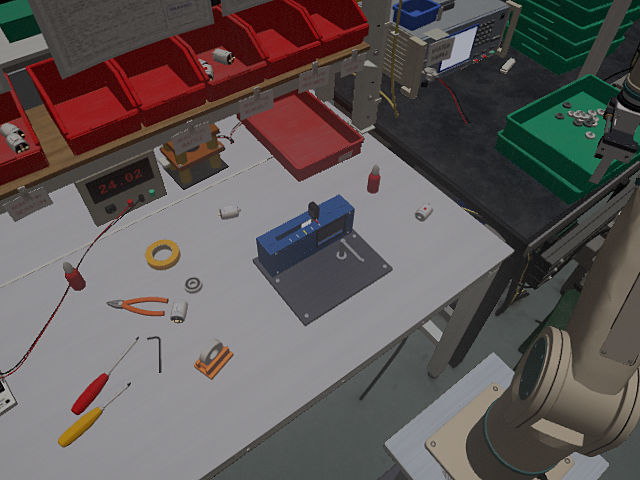

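View pics/top0.png

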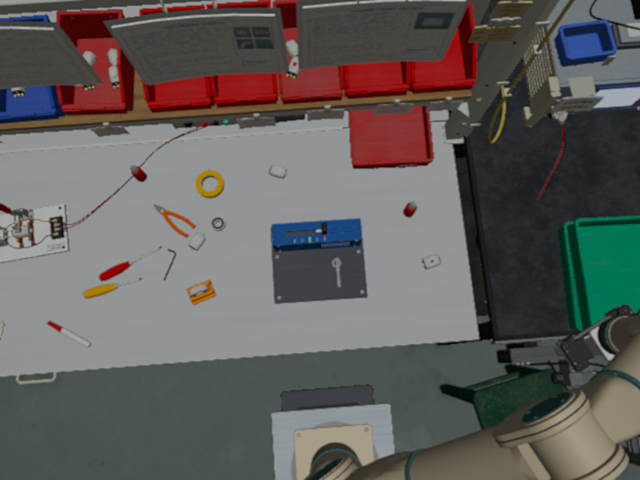

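The scene view shows the station in the middle (about 320,260), the cradle with the ring at (213,360), the motor at (423,213), the bottle at (374,180) and the race at (193,285). I'll fit the poses next.

```bash
python3 - <<'E'
from h import *
np.set_printoptions(precision=2,suppress=True)
# station by pixel corner of plate: refine from cloud: plate z 8..20
for c in('scene','top'):
    P=np.load(c+'0.npy')
    r=bot.snapshot(c); m=bot.cut_out('station',c)[0]['mask']
    X=P[m]
    pl=X[(X[:,2]>8)&(X[:,2]<20)]; hs=X[(X[:,2]>95)&(X[:,2]<108)]
    for n,Y in(('plate',pl),('hous',hs)):
        print(c,n,len(Y),cv2.minAreaRect(Y[:,:2].astype(np.float32)),np.median(Y[:,2]))
    m=bot.cut_out('cradle',c)[0]['mask']; r=bot.cut_out('ring',c)
    X=P[m];X=X[X[:,2]>5]; print(cv2.minAreaRect(X[:,:2].astype(np.float32)))
    m=min(r,key=lambda q:q['mask'].sum())['mask'];X=P[m];X=X[X[:,2]>55];print('ring',cv2.minAreaRect(X[:,:2].astype(np.float32)))
    kn=[r for r in bot.cut_out('knob_grip',c)][0]['mask'];X=P[kn];X=X[X[:,2]>115];print('knob',cv2.minAreaRect(X[:,:2].astype(np.float32)))
im=np.load('sceneim.npy')
print(cv2.imwrite('pics/z1.png',cv2.resize(im[180:330,240:400,::-1],None,fx=4,fy=4,interpolation=3)))
E
```

```text
scene plate 5713 ((548.0111083984375, 4.8032379150390625), (261.6802978515625, 221.56222534179688), 89.3387451171875) 13.21217773134265
scene hous 1861 ((611.9383544921875, 5.3427734375), (239.05746459960938, 63.377662658691406), 88.88442993164062) 101.12709208942238
((486.03912353515625, 336.7159729003906), (49.093536376953125, 69.92082214355469), 18.2548828125)
ring ((487.05718994140625, 336.1327819824219), (19.093795776367188, 49.88841247558594), 17.953500747680664)
knob ((612.6160888671875, -13.914124488830566), (27.773279190063477, 14.994013786315918), 1.6515867710113525)
top plate 4382 ((545.7071533203125, 3.3059768676757812), (258.7808837890625, 216.2925262451172), 89.61327362060547) 13.250026590007337
top hous 1667 ((612.0740966796875, 2.4030380249023438), (240.20872497558594, 63.71798324584961), 89.1716079711914) 100.81752623049874
((485.93670654296875, 334.3106689453125), (51.29344177246094, 70.1063003540039), 19.813528060913086)
ring ((485.169189453125, 332.2779235839844), (15.195807456970215, 49.63182067871094), 20.549257278442383)Traceback (most recent call last):
  File "<stdin>", line 14, in <module>
IndexError: list index out of range
```

Request:
{"op": "send_rows", "data": {
  "motion": [1, 1.4, 0.6, 1.4, 2, 2.8, 1.2, 2.8, 3, 4.2, 1.8, 4.2, 4, 5.6, 2.4, 5.6, 5, 7, 3, 7],
  "claw": 0.4
}}

```text
t: 1.9
tool_pos: [403.8, -411.1, 298.3]
eef_rot: [[0.491, 0.871, 0.0], [0.871, -0.491, -0.0], [-0.0, 0.0, -1.0]]
ft_force: [0.0, -1.0, 0.2]
finger_gap: 57.9
```

Request:
{"op": "send_rows", "data": {
  "motion": [0.4, 1.8, 0, 1.4, 0.8, 3.6, 0, 2.8, 1.2, 5.4, 0, 4.2, 1.6, 7.2, 0, 5.6, 2, 9, 0, 6]
}}

```text
t: 2.4
tool_pos: [453.1, -185.9, 297.8]
eef_rot: [[-0.008, 1.0, 0.001], [1.0, 0.008, -0.0], [-0.0, 0.001, -1.0]]
ft_force: [0.8, -0.3, 0.3]
finger_gap: 56.2
```

Request:
{"op": "send_rows", "data": {
  "motion": [0, 1.8, 0, 0, 0, 3.6, 0, 0, 0, 5.4, 0, 0, 0, 6.5, 0, 0, 0, 6.8, 0, 0]
}}

```text
t: 2.9
tool_pos: [452.9, -14.2, 297.9]
eef_rot: [[-0.011, 1.0, 0.001], [1.0, 0.011, 0.001], [0.001, 0.001, -1.0]]
ft_force: [-0.5, 0.7, -1.1]
finger_gap: 56.8
```

```bash
python3 - <<'E'
from h import *
np.set_printoptions(precision=2,suppress=True)
o,im,d=snap('wrist','w1.png'); P=cloud('wrist',d,o);np.save('w1.npy',P)
print(o['tool_pos'],bot.camera_model('wrist')['T_tool_cam'])
for q in('station','knob_grip','peg','half_mark'):
  for r in bot.cut_out(q,'wrist')[:2]:
    X=P[r['mask']]; print(q,r['conf'],r['at'],np.nanmin(X,0),np.nanmax(X,0))
E
```

```text
[452.91 -14.18 297.94] [[   0.     -0.97   -0.25   72.98]
 [   1.      0.     -0.     -0.35]
 [   0.     -0.25    0.97 -162.38]
 [   0.      0.      0.      1.  ]]
station 0.93 [417.7, 188.3] [ 435.41 -163.56   -2.57] [706.38 143.02 284.41]
knob_grip 0.76 [482.6, 236.2] [593.35 -91.19  11.41] [637.99  -7.03 149.52]
peg 0.68 [418.3, 188.5] [ 436.54 -163.56   -2.28] [697.45 142.37 149.52]
peg 0.54 [365.1, 415.8] [ 501.91 -335.61   -1.58] [ 543.84 -282.1    30.88]
half_mark 0.66 [418.8, 184.3] [ 435.17 -163.41   -2.57] [706.86 143.05 309.23]
```

View pics/w1.png

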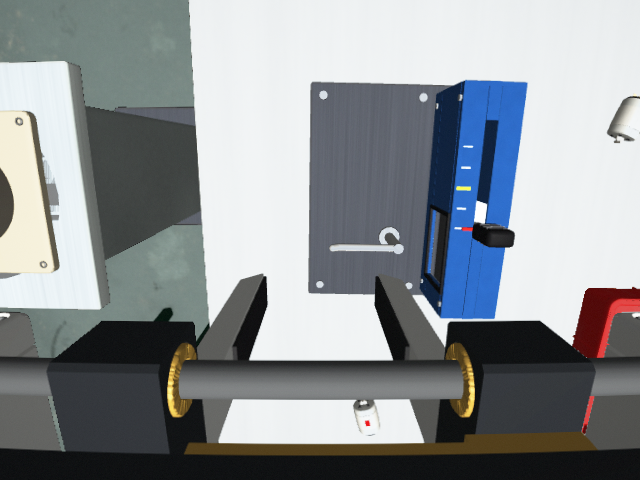

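The wrist view shows the station from above. The peg runs (331,247) to (400,250), the yellow mark is at (463,188), and the red pointer at the shut mark is near (466,229). The knob is at (494,235).

```bash
python3 - <<'E'
from h import *
np.set_printoptions(precision=2,suppress=True)
P=np.load('w1.npy'); im=cv2.imread('pics/w1.png')
o=bot.get_obs()
cv2.imwrite('pics/w1z.png',cv2.resize(im[150:310,310:520],None,fx=3.7,fy=3.7,interpolation=cv2.INTER_CUBIC))
X=P[60:320,300:540].reshape(-1,3)
X=X[np.isfinite(X).all(1)]
h=X[(X[:,2]>94)&(X[:,2]<106)&(X[:,0]>560)];print('hous',cv2.minAreaRect(h[:,:2].astype(np.float32)),np.median(h[:,2]))
p=X[(X[:,2]>8)&(X[:,2]<18)&(X[:,0]<600)];print('plate',cv2.minAreaRect(p[:,:2].astype(np.float32)),np.median(p[:,2]))
g=X[(X[:,2]>66)&(X[:,2]<85)&(X[:,0]<552)&(X[:,1]<0)&(X[:,1]>-90)]
print('peg',len(g),cv2.minAreaRect(g[:,:2].astype(np.float32)),cv2.fitLine(g[:,:2].astype(np.float32),2,0,.01,.01).ravel(),g.min(0),g.max(0))
k=X[(X[:,2]>142)&(X[:,2]<156)];print('knob',len(k),cv2.minAreaRect(k[:,:2].astype(np.float32)),np.median(k[:,2]))
print(pix('wrist',[[463,188],[462,209],[465,168],[467,147],[459,229]],100,o))
E
```

```text
hous ((611.7921142578125, 4.3386993408203125), (240.40005493164062, 63.37641525268555), 89.47561645507812) 99.93343128430735
plate ((519.08935546875, 5.2038726806640625), (260.3343811035156, 162.80726623535156), 89.6121826171875) 12.058479571982303
peg 559 ((502.4453125, -43.855072021484375), (11.27733039855957, 81.11180114746094), 88.42677307128906) [  1.    -0.   504.73 -44.23] [461.88 -50.5   66.11] [542.97 -39.2   79.59]
knob 506 ((612.1593627929688, -15.760930061340332), (16.642288208007812, 25.12693214416504), 88.88944244384766) 147.24068735425251
[[591.97  17.25 100.  ]
 [592.96  -3.56 100.  ]
 [592.12  36.57 100.  ]
 [592.22  56.38 100.  ]
 [591.87 -23.92 100.  ]]
```

View pics/w1z.png

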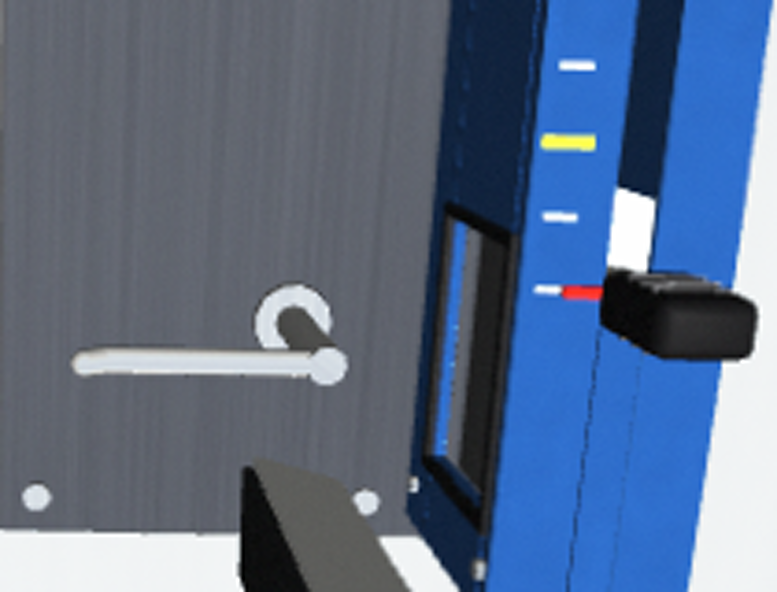

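```bash
python3 - <<'E'
from h import *
np.set_printoptions(precision=2,suppress=True)
P=np.load('w1.npy'); o=bot.get_obs()
for u,v in[(463,188),(463,209),(500,240),(360,247)]: print(P[v,u],pix('wrist',[[u,v]],P[v,u,2],o))
K,D,W=cw('wrist',o);print(K,D,W)
E
```

```text
[591.81  24.22 100.82] [[591.66  17.33 100.82]]
[594.09   3.39 100.5 ] [[593.77  -3.48 100.5 ]]
[611.43 -16.49 148.07] [[610.91 -23.35 148.07]]
[495.76 -43.9   74.13] [[495.25 -49.93  74.13]]
[[366.66   0.   320.61]
 [  0.   366.66 242.58]
 [  0.     0.     1.  ]] [-0.04  0.    0.    0.    0.  ] [[  1.     0.    -0.   452.5 ]
 [  0.    -0.97  -0.25  53.51]
 [ -0.     0.25  -0.97 459.67]
 [  0.     0.     0.     1.  ]]
```

```bash
python3 - <<'E'
from h import *
np.set_printoptions(precision=2,suppress=True)
o,im,d=snap('wrist','w2.png'); P=cloud('wrist',d,o);print(o['t'],o['tool_pos'])
print(o['eef_rot'],np.degrees(np.arctan2(o['eef_rot'][1][1],o['eef_rot'][0][1])))
X=P[60:320,300:540].reshape(-1,3)
X=X[np.isfinite(X).all(1)]
h=X[(X[:,2]>94)&(X[:,2]<106)&(X[:,0]>560)];print('hous',cv2.minAreaRect(h[:,:2].astype(np.float32)),np.median(h[:,2]))
p=X[(X[:,2]>8)&(X[:,2]<18)&(X[:,0]<600)];print('plate',cv2.minAreaRect(p[:,:2].astype(np.float32)),np.median(p[:,2]))
g=X[(X[:,2]>66)&(X[:,2]<85)&(X[:,0]<552)&(X[:,1]<0)&(X[:,1]>-90)]
print('peg',len(g),cv2.minAreaRect(g[:,:2].astype(np.float32)),cv2.fitLine(g[:,:2].astype(np.float32),2,0,.01,.01).ravel(),g.min(0),g.max(0))
k=X[(X[:,2]>142)&(X[:,2]<156)];print('knob',len(k),cv2.minAreaRect(k[:,:2].astype(np.float32)),np.median(k[:,2]))
hs=cv2.cvtColor(im,cv2.COLOR_RGB2HSV); m=(hs[...,0]>24)&(hs[...,0]<35)&(hs[...,1]>150)&(hs[...,2]>120);m[:,:440]=0;m[:,490:]=0;m[:150]=0;m[240:]=0
print('yellow',m.sum(),P[m].mean(0))
print(bot.get_obs()['tool_pos'])
E
```

```text
3.15 [453.   -19.6  297.35]
[[-0.  1. -0.]
 [ 1.  0. -0.]
 [-0. -0. -1.]] 0.14196525856060344
hous ((611.7517700195312, 4.07635498046875), (240.50064086914062, 63.69240951538086), 89.37141418457031) 99.92060245881038
plate ((518.669677734375, 4.86431884765625), (259.3576354980469, 162.66627502441406), 89.9862060546875) 12.037423973364866
peg 566 ((502.84942626953125, -44.07558059692383), (10.921876907348633, 80.80924987792969), 89.1624984741211) [  1.    -0.01 503.59 -44.27] [462.46 -50.05  66.39] [543.24 -39.1   79.15]
knob 510 ((612.1249389648438, -15.529448509216309), (25.794025421142578, 15.849919319152832), 1.9761908054351807) 147.25367068448617
yellow 26 [592.09  24.59 100.48]
[452.98 -19.55 297.34]
```

Request:
{"op": "send_rows", "data": {
  "motion": [0, 1.8, 0, 0, 0.3, 3.6, 0, 1.3, 0.6, 5.4, 0, 2.6, 0.9, 7.2, 0, 3.8, 1, 9, 0, 3.8]
}}

```text
t: 3.7
tool_pos: [479.4, 207.3, 297.2]
eef_rot: [[-0.329, 0.944, 0.0], [0.944, 0.329, -0.0], [-0.0, 0.0, -1.0]]
ft_force: [0.0, -0.4, 0.9]
finger_gap: 56.5
```

Request:
{"op": "send_rows", "data": {
  "motion": [0, 1.6, -0.6, 0, 0, 2.8, -1, 0, 0, 3, -1, 0, 0, 3, -1, 0]
}}

```text
t: 4.1
tool_pos: [478.3, 281.9, 272.0]
eef_rot: [[-0.331, 0.944, -0.001], [0.944, 0.331, -0.001], [-0.0, -0.001, -1.0]]
ft_force: [-0.3, -0.8, 0.1]
finger_gap: 55.9
```

```bash
cat > ring.py <<'E'
from h import *
import sys
np.set_printoptions(precision=2,suppress=True)
o,im,d=snap('wrist',sys.argv[1]); P=cloud('wrist',d,o);print(o['t'],o['tool_pos'],np.degrees(np.arctan2(o['eef_rot'][1][1],o['eef_rot'][0][1])))
for q in('ring','cradle'):
  for r in bot.cut_out(q,'wrist')[:1]:
    X=P[r['mask']];X=X[np.isfinite(X).all(1)];print(q,r['conf'],r['at'],X.min(0),X.max(0))
    for lo,hi in((20,80),(26,34),(56,75),(64,75)):
      Y=X[(X[:,2]>lo)&(X[:,2]<hi)]
      if len(Y)>10: print(lo,hi,len(Y),cv2.minAreaRect(Y[:,:2].astype(np.float32)),Y.mean(0))
E
python3 ring.py w3.png
```

```text
4.1 [478.29 281.89 271.99] 19.306748897339453
ring 0.9 [346.5, 174.4] [470.94 307.51  16.93] [502.29 361.82  71.51]
20 80 906 ((488.3674621582031, 335.3173828125), (20.550777435302734, 56.50047302246094), 18.705198287963867) [485.09 336.59  61.98]
26 34 31 ((490.82037353515625, 327.1751708984375), (20.8911075592041, 26.99150848388672), 20.625038146972656) [491.8  332.26  29.79]
56 75 763 ((485.7452087402344, 336.22161865234375), (16.033205032348633, 47.23939895629883), 19.39951515197754) [485.4  336.81  65.82]
64 75 541 ((485.85797119140625, 336.9313049316406), (16.029769897460938, 36.308345794677734), 17.888673782348633) [485.55 336.89  68.  ]
cradle 0.59 [335.5, 169.4] [452.17 297.17  -1.85] [518.87 376.8   51.65]
20 80 956 ((486.2139587402344, 336.744140625), (34.64447021484375, 65.79306030273438), 18.402587890625) [484.22 339.13  29.31]
26 34 877 ((486.5248718261719, 336.6684265136719), (34.60145950317383, 65.7540512084961), 19.102073669433594) [484.56 339.04  29.67]
```

View pics/w3.png

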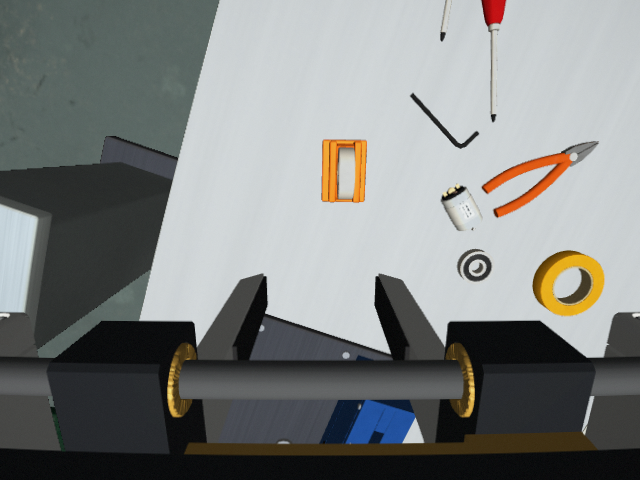

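The ring is in its orange cradle at (346,174), directly ahead between the jaws. The ball bearing is at (475,265) and other clutter is further off. I'll move over the ring.

Request:
{"op": "send_rows", "data": {
  "motion": [0.3, 1.4, -1, 0, 0.3, 2.24, -2.5, 0, 0.3, 2.24, -4.2, 0, 0.31, 2.24, -6, 0, 0.31, 2.24, -6.4, 0]
}}

```text
t: 4.75
tool_pos: [484.3, 334.3, 108.6]
eef_rot: [[-0.329, 0.944, -0.006], [0.944, 0.329, -0.006], [-0.004, -0.007, -1.0]]
ft_force: [0.0, -1.2, 0.1]
finger_gap: 56.5
```

Request:
{"op": "send_rows", "data": {
  "motion": [0, 0, 0, 0]
}}

```text
t: 4.85
tool_pos: [485.8, 336.6, 111.8]
eef_rot: [[-0.329, 0.944, -0.002], [0.944, 0.329, -0.002], [-0.001, -0.002, -1.0]]
ft_force: [-0.2, -0.1, 1.3]
finger_gap: 56.3
```

```bash
python3 ring.py w4.png
```

```text
4.85 [485.81 336.56 111.84] 19.207171292943876
ring 0.77 [320.3, 266.4] [470.96 311.92  37.1 ] [499.95 363.89  71.61]
20 80 2118 ((485.5709533691406, 337.7738037109375), (15.922961235046387, 50.55198669433594), 18.731813430786133) [484.05 342.25  64.2 ]
56 75 1865 ((485.8760070800781, 336.64105224609375), (15.84627628326416, 48.13401412963867), 19.230205535888672) [484.85 339.81  66.06]
64 75 1373 ((485.8331604003906, 336.6888427734375), (15.845501899719238, 35.80740737915039), 19.33995246887207) [485.6  337.67  68.03]
cradle 0.93 [336.2, 240.5] [452.53 293.89  -1.34] [522.38 376.97  70.06]
20 80 2365 ((486.3601379394531, 336.66217041015625), (34.5069580078125, 66.00558471679688), 18.52594757080078) [485.03 342.27  29.37]
26 34 2178 ((486.3601379394531, 336.66217041015625), (34.5069580078125, 66.00558471679688), 18.52594757080078) [485.54 340.63  29.57]
```

View pics/w4.png

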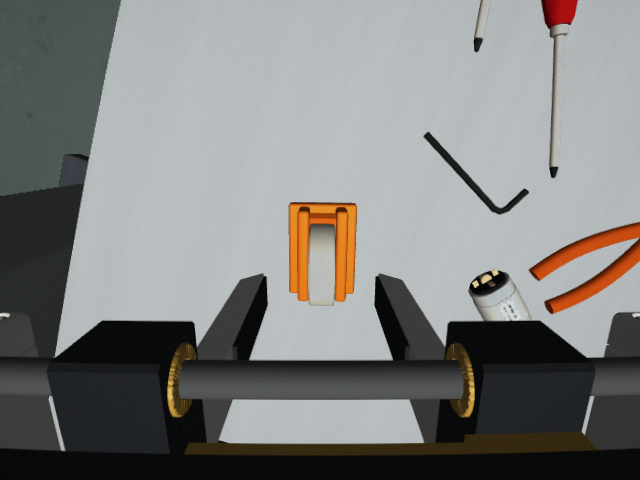

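The ring at (320,266) is centred between the jaws. I'll descend and close.

Request:
{"op": "send_rows", "data": {
  "motion": [0, 0, -0.9, 0, 0, 0, -1.4, 0, 0, 0, -1.52, 0, 0, 0, -1.52, 0]
}}

```text
t: 5.4
tool_pos: [485.9, 338.5, 74.9]
eef_rot: [[-0.331, 0.944, 0.0], [0.944, 0.331, 0.0], [0.0, 0.0, -1.0]]
ft_force: [-0.4, -0.3, 0.1]
finger_gap: 56.6
```

Request:
{"op": "send_rows", "data": {
  "motion": [0, 0, 0, 0, 0, 0, 0, 0, 0, 0, 0, 0, 0, 0, 0, 0, 0, 0, 0, 0],
  "claw": 1,
  "grip_force": 40
}}

```text
t: 5.9
tool_pos: [485.8, 338.4, 74.6]
eef_rot: [[-0.331, 0.944, 0.0], [0.944, 0.331, 0.0], [0.0, 0.0, -1.0]]
ft_force: [-0.7, 0.0, 0.3]
finger_gap: 19.5
```

Request:
{"op": "send_rows", "data": {
  "motion": [0, 0, 0, 0, 0, 0, 0, 0, 0, 0, 0, 0]
}}

```text
t: 6.2
tool_pos: [485.7, 338.4, 74.6]
eef_rot: [[-0.331, 0.944, 0.0], [0.944, 0.331, 0.0], [0.0, 0.0, -1.0]]
ft_force: [-0.7, -0.1, 0.7]
finger_gap: 15.2
```

Request:
{"op": "send_rows", "data": {
  "motion": [0, 0, 0.4, 0, 0, 0, 1.2, 0, 0, 0, 2.2, 0, 0, 0, 3, 0, 0, 0, 3, 0]
}}

```text
t: 6.7
tool_pos: [487.0, 339.8, 152.4]
eef_rot: [[-0.331, 0.944, 0.004], [0.944, 0.331, 0.003], [0.002, 0.005, -1.0]]
ft_force: [0.2, 0.3, -1.6]
finger_gap: 15.3
```

```bash
python3 ring.py w5.png
```

```text
6.7 [487.04 339.82 152.4 ] 19.302414078086077
ring 0.74 [321.4, 289.3] [471.82 315.06  28.43] [501.59 365.53 149.15]
cradle 0.84 [316.3, 226.5] [452.85 297.38  -1.27] [518.52 377.13 142.15]
20 80 1557 ((485.1769714355469, 340.86688232421875), (34.10026931762695, 57.5408821105957), 18.363847732543945) [480.42 349.36  28.06]
26 34 1212 ((485.1908874511719, 340.824951171875), (34.10026931762695, 57.45252990722656), 18.363847732543945) [480.69 347.13  29.43]
```

View pics/w5.png

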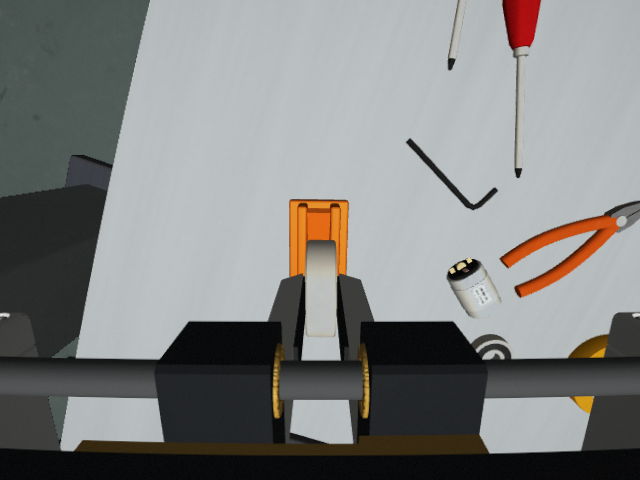

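The ring is held upright between the pads at (321,289) and the cradle is empty. Next I go to the front of the peg.

Request:
{"op": "send_rows", "data": {
  "motion": [0, -0.8, 0.6, 0, 0, -2.2, 1.2, -1, -0.3, -3.8, 1.6, -2, -0.6, -5.4, 2, -3, -1, -7, 2, -4]
}}

```text
t: 7.35
tool_pos: [460.5, 161.9, 199.3]
eef_rot: [[0.016, 1.0, 0.0], [1.0, -0.016, 0.0], [0.0, 0.0, -1.0]]
ft_force: [0.0, -0.1, -1.3]
finger_gap: 15.9
```

Request:
{"op": "send_rows", "data": {
  "motion": [-0.4, -1.6, 0, 0, -0.8, -3.2, 0, 0, -1.1, -4.8, 0, 0, -1.3, -6.4, 0, 0, -1.4, -7.5, 0, 0]
}}

```text
t: 7.85
tool_pos: [423.7, -27.0, 198.4]
eef_rot: [[0.014, 1.0, -0.003], [1.0, -0.014, -0.001], [-0.001, -0.003, -1.0]]
ft_force: [0.0, 0.5, -2.3]
finger_gap: 15.6
```

Request:
{"op": "send_rows", "data": {
  "motion": [0, -0.5, 0, 0, 0, -0.8, 0, 0, 0, -0.8, 0, 0, 0, -0.8, 0, 0]
}}

```text
t: 8.25
tool_pos: [425.6, -43.2, 199.1]
eef_rot: [[0.011, 1.0, -0.001], [1.0, -0.011, 0.001], [0.001, -0.001, -1.0]]
ft_force: [0.7, 0.1, -1.9]
finger_gap: 15.3
```

```bash
cat > peg.py <<'E'
from h import *
import sys
np.set_printoptions(precision=2,suppress=True)
o,im,d=snap('wrist',sys.argv[1]); P=cloud('wrist',d,o);np.save('wl.npy',P)
print(o['t'],o['tool_pos'],np.degrees(np.arctan2(o['eef_rot'][1][1],o['eef_rot'][0][1])),o['ft_force'])
X=P.reshape(-1,3);X=X[np.isfinite(X).all(1)]
h=X[(X[:,2]>96)&(X[:,2]<104)&(X[:,0]>570)];print('hous',cv2.minAreaRect(h[:,:2].astype(np.float32)))
for lo,hi in((66,85),(72,85)):
  g=X[(X[:,2]>lo)&(X[:,2]<hi)&(X[:,0]<535)&(X[:,0]>455)&(X[:,1]<-10)&(X[:,1]>-90)]
  if len(g)>10: print('peg',len(g),cv2.minAreaRect(g[:,:2].astype(np.float32)),cv2.fitLine(g[:,:2].astype(np.float32),2,0,.01,.01).ravel(),g.min(0),g.max(0))
t=np.array(o['tool_pos'])
g=X[(abs(X[:,0]-t[0])<20)&(abs(X[:,1]-t[1])<40)&(X[:,2]<t[2]+0)&(X[:,2]>t[2]-60)]
if len(g): print('ring+fing',len(g),g.min(0)-t,g.max(0)-t)
for r in bot.cut_out('ring','wrist')[:1]:
  g=P[r['mask']];g=g[np.isfinite(g).all(1)]-t; print('ring',r['conf'],r['at'],g.min(0),g.max(0)); g=g[g[:,2]<0]
  for lo in (-40,-30,-20,-10): 
    q=g[(g[:,2]>lo)&(g[:,2]<=lo+10)]
    if len(q): print(lo,len(q),q.min(0),q.max(0),q.mean(0))
E
python3 peg.py w6.png
```

```text
8.25 [425.57 -43.17 199.14] -0.6253757322691228 [ 0.74  0.06 -1.93]
hous ((611.7445068359375, 3.891845703125), (240.865478515625, 64.25493621826172), 89.59803771972656)
peg 902 ((498.2628479003906, -45.452144622802734), (73.44359588623047, 10.334721565246582), 0.8020113110542297) [  1.    -0.01 499.38 -44.29] [461.53 -50.12  66.44] [534.92 -39.77  79.58]
peg 748 ((498.25341796875, -45.48394012451172), (73.42505645751953, 10.234779357910156), 0.7726262211799622) [  1.    -0.01 498.45 -44.67] [461.53 -50.12  72.  ] [534.92 -39.88  79.58]
ring+fing 3507 [-19.99 -24.34 -35.04] [19.15 24.96 -0.05]
ring 0.9 [321.3, 286.8] [ -17.    -24.34 -200.1 ] [ 7.65 24.96 -2.85]
-40 58 [ -8.24  23.66 -35.04] [  7.04  24.89 -30.1 ] [ -0.79  24.44 -32.23]
-30 289 [ -8.12  20.8  -30.  ] [  7.65  24.96 -20.03] [ -0.22  23.26 -24.19]
-20 786 [ -8.43 -24.34 -19.96] [  7.62  22.53 -10.01] [ -0.39  11.91 -13.97]
-10 1848 [ -8.73 -19.42 -10.  ] [ 7.25 15.72 -2.85] [-0.53 -0.59 -6.31]
```

View pics/w6.png

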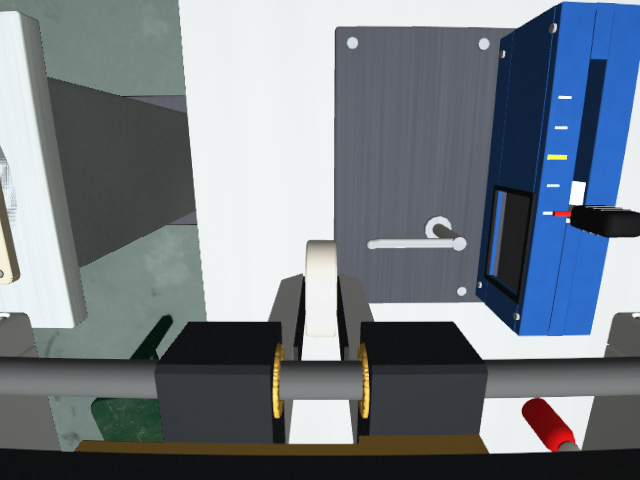

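The ring hangs plumb in the jaws at (321,287), clear of the peg tip at (372,244). Its centre lies 2 mm to -y of the TCP, at about -45, which matches the peg line. I'll descend to insertion height.

Request:
{"op": "send_rows", "data": {
  "motion": [0, 0, -1, 0, 0, 0, -2, 0, 0, 0, -3, 0, 0, 0, -3.8, 0, 0, 0, -3.8, 0]
}}

```text
t: 8.85
tool_pos: [424.2, -43.0, 102.7]
eef_rot: [[0.01, 1.0, -0.005], [1.0, -0.01, 0.001], [0.001, -0.005, -1.0]]
ft_force: [-0.1, -0.5, -2.9]
finger_gap: 15.3
```

Request:
{"op": "send_rows", "data": {
  "motion": [0, 0, 0, 0, 0, 0, 0, 0]
}}

```text
t: 9.05
tool_pos: [426.6, -43.7, 105.4]
eef_rot: [[0.011, 1.0, 0.002], [1.0, -0.011, 0.0], [0.0, 0.002, -1.0]]
ft_force: [-0.1, 0.0, -1.3]
finger_gap: 15.3
```

```bash
python3 peg.py w7.png; python3 - <<'E'
from h import *
o,im,d=snap('scene'); cv2.imwrite('pics/s7.png',cv2.resize(im[180:330,240:400,::-1],None,fx=4,fy=4,interpolation=cv2.INTER_CUBIC))
E
```

```text
9.05 [426.58 -43.67 105.38] -0.6433605671704625 [-0.13  0.02 -1.32]
hous ((584.6819458007812, -27.741125106811523), (11.047785758972168, 54.11808776855469), 0.28513437509536743)
peg 1819 ((498.272216796875, -45.41112518310547), (73.3341064453125, 10.691035270690918), 0.5345935225486755) [  1.    -0.   499.28 -44.16] [461.6  -50.42  66.09] [534.98 -39.73  79.04]
peg 1468 ((498.28765869140625, -45.260765075683594), (73.37925720214844, 9.906034469604492), 0.07130006700754166) [  1.    -0.01 498.03 -44.59] [461.6  -50.17  72.  ] [534.98 -40.26  79.04]
ring+fing 3495 [-19.84 -24.43 -34.83] [19.13 24.77 -0.02]
ring 0.81 [321.6, 289.3] [ -13.73  -70.05 -106.11] [11.09 24.77 -3.21]
-40 63 [ -8.17  23.49 -34.83] [  7.68  24.77 -30.03] [ -0.13  24.38 -32.29]
-30 277 [ -8.1   21.11 -29.92] [  7.52  24.77 -20.01] [ -0.21  23.29 -24.31]
-20 807 [ -8.93 -24.43 -19.99] [  7.68  22.78 -10.02] [ -0.48  11.15 -14.1 ]
-10 1878 [ -8.76 -19.44 -10.  ] [ 7.27 15.65 -3.21] [-0.58 -0.49 -6.34]
```

View pics/w7.png

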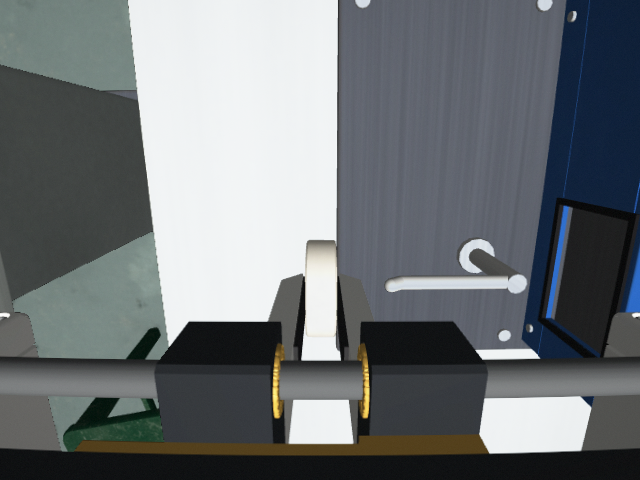

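View pics/s7.png

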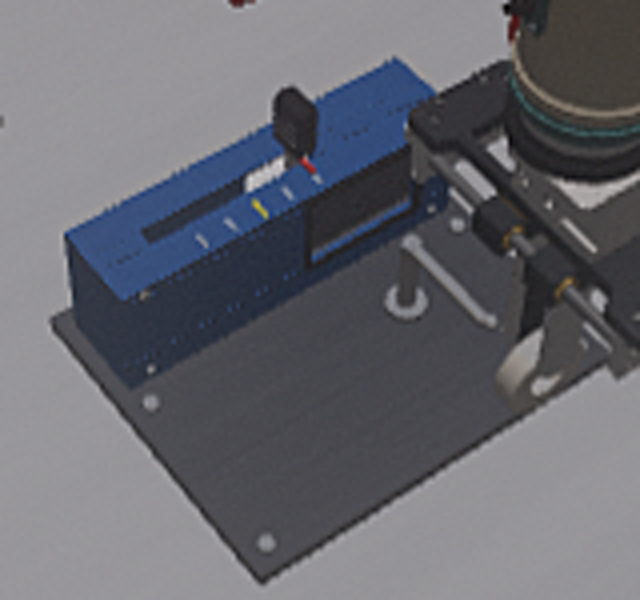

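Peg and ring are in line. The peg lies at (390–520,285) and the ring centre is at y −45.7, z about 73. I'll advance slowly while watching the force.

Request:
{"op": "send_rows", "data": {
  "motion": [0.3, 0, 0, 0, 0.7, 0, 0, 0, 1.1, 0, 0, 0, 1.5, 0, 0, 0, 1.5, 0, 0, 0]
}}

```text
t: 9.7
tool_pos: [465.6, -43.9, 104.5]
eef_rot: [[0.012, 1.0, 0.002], [1.0, -0.012, 0.001], [0.001, 0.002, -1.0]]
ft_force: [0.5, -0.1, -2.1]
finger_gap: 15.5
```

Request:
{"op": "send_rows", "data": {
  "motion": [0.3, 0, 0, 0, 0.6, 0, 0, 0, 1, 0, 0, 0, 1.3, 0, 0, 0, 1.3, 0, 0, 0]
}}

```text
t: 10.2
tool_pos: [497.4, -44.0, 104.5]
eef_rot: [[0.012, 1.0, 0.002], [1.0, -0.012, 0.0], [0.0, 0.002, -1.0]]
ft_force: [-1.4, -0.2, -1.0]
finger_gap: 15.1
```

```bash
python3 peg.py w8.png; python3 - <<'E'
from h import *
o,im,d=snap('scene'); cv2.imwrite('pics/s8.png',cv2.resize(im[180:330,240:400,::-1],None,fx=4,fy=4,interpolation=cv2.INTER_CUBIC))
E
```

```text
10.2 [497.36 -43.96 104.51] -0.6975065161088101 [-1.41 -0.2  -1.03]
hous ((611.9703979492188, -13.067703247070312), (207.6956787109375, 63.78723907470703), 89.68778228759766)
peg 1090 ((498.6771240234375, -34.318115234375), (30.340490341186523, 73.06024169921875), 88.94994354248047) [  1.    -0.08 500.99 -36.04] [461.95 -50.14  66.07] [534.99 -19.12  84.99]
peg 940 ((498.6771240234375, -34.318115234375), (30.340490341186523, 73.06024169921875), 88.94994354248047) [  1.    -0.06 499.34 -35.8 ] [461.95 -50.14  72.02] [534.99 -19.12  84.99]
ring+fing 3507 [-20.   -24.49 -34.94] [19.61 24.84 -0.01]
ring 0.7 [321.4, 288.6] [-11.66 -24.49 -93.09] [10.67 24.84  4.46]
-40 60 [ -8.14  23.53 -34.94] [  7.69  24.84 -30.05] [  0.08  24.41 -32.2 ]
-30 280 [ -8.36  20.26 -29.77] [  7.54  24.69 -20.02] [ -0.28  23.27 -24.26]
-20 832 [ -8.98 -24.49 -20.  ] [  7.72  22.75 -10.02] [ -0.48  10.97 -14.02]
-10 1854 [ -8.76 -19.3   -9.97] [ 7.29 15.6  -3.14] [-0.61 -0.56 -6.34]
```

View pics/w8.png

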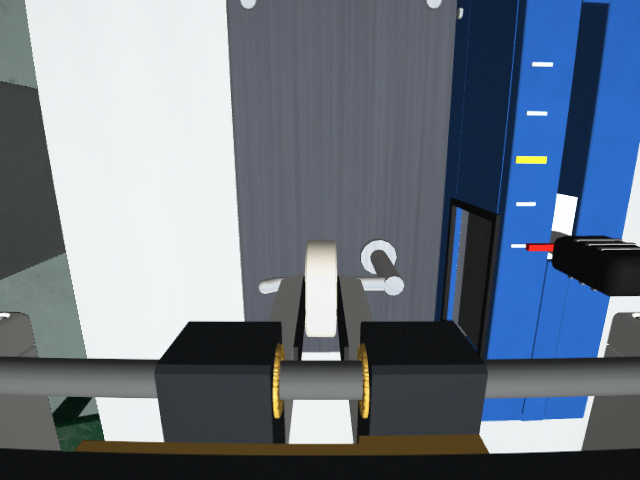

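View pics/s8.png

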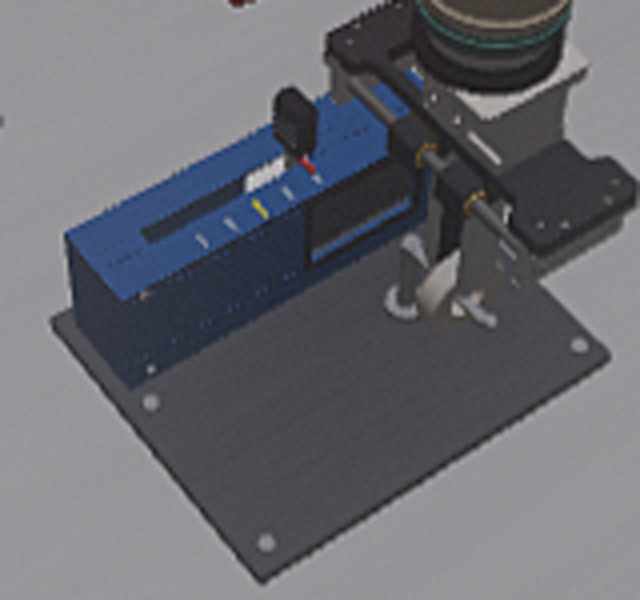

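The peg shows on both sides of the ring at (265,287) and (395,284), so it passes through the hole. I'll lower the ring onto it.

Request:
{"op": "send_rows", "data": {
  "motion": [0, 0.03, -0.1, 0, 0, 0.03, -0.2, 0, 0, 0.03, -0.3, 0, 0, 0.03, -0.34, 0, 0, 0.03, -0.34, 0]
}}

```text
t: 10.85
tool_pos: [495.5, -43.3, 95.8]
eef_rot: [[0.012, 1.0, -0.0], [1.0, -0.012, 0.0], [0.0, -0.0, -1.0]]
ft_force: [-0.2, 0.4, -3.1]
finger_gap: 15.2
```

Request:
{"op": "send_rows", "data": {
  "motion": [0, 0, 0, 0, 0, 0, 0, 0, 0, 0, 0, 0, 0, 0, 0, 0],
  "claw": 0.7
}}

```text
t: 11.25
tool_pos: [495.9, -43.3, 96.1]
eef_rot: [[0.012, 1.0, 0.0], [1.0, -0.012, -0.0], [0.0, 0.0, -1.0]]
ft_force: [0.1, -0.2, 0.9]
finger_gap: 27.9
```

Request:
{"op": "send_rows", "data": {
  "motion": [0, 0, 0.2, 0, 0, 0, 0.6, 0, 0, 0, 1.2, 0, 0, 0, 2, 0, 0, 0, 3, 0]
}}

```text
t: 11.75
tool_pos: [495.2, -43.3, 172.0]
eef_rot: [[0.012, 1.0, -0.001], [1.0, -0.012, 0.0], [0.0, -0.001, -1.0]]
ft_force: [0.1, -1.0, 0.2]
finger_gap: 27.7
```

Request:
{"op": "send_rows", "data": {
  "motion": [0, 0, 1, 0, 0, 0, 2, 0, 0, 0, 2, 0]
}}

```text
t: 12.05
tool_pos: [497.9, -43.2, 224.7]
eef_rot: [[0.012, 1.0, 0.007], [1.0, -0.012, -0.0], [-0.0, 0.007, -1.0]]
ft_force: [0.3, 0.4, -0.1]
finger_gap: 28.2
```

```bash
python3 peg.py w9.png; python3 - <<'E'
from h import *
o,im,d=snap('scene'); cv2.imwrite('pics/s9.png',cv2.resize(im[180:330,240:400,::-1],None,fx=4,fy=4,interpolation=cv2.INTER_CUBIC))
P=np.load('wl.npy');X=P.reshape(-1,3);X=X[np.isfinite(X).all(1)]
k=X[(X[:,2]>142)&(X[:,2]<156)&(X[:,0]>590)&(X[:,0]<640)&(abs(X[:,1])<60)];print('knob',len(k),cv2.minAreaRect(k[:,:2].astype(np.float32)),np.median(k[:,2]))
E
```

```text
12.05 [497.93 -43.15 224.74] -0.6940446681080684 [ 0.33  0.37 -0.12]
hous ((612.0939331054688, 4.38690185546875), (240.1904754638672, 63.18100357055664), 89.71797180175781)
peg 1030 ((500.1634826660156, -45.14421081542969), (57.99012756347656, 53.873939514160156), 41.90271759033203) [  1.    -0.01 498.1  -40.72] [461.93 -72.12  66.13] [534.9  -18.54  84.99]
peg 901 ((500.14251708984375, -45.20827102661133), (58.91181564331055, 52.84584426879883), 40.696319580078125) [  1.     0.   497.41 -41.56] [461.93 -69.92  72.  ] [534.9  -19.61  84.99]
ring+fing 469 [-19.93  -6.95 -17.63] [19.97 11.61 -0.03]
ring 0.69 [316.3, 235.5] [ -12.79  -26.66 -163.56] [   6.4    24.81 -133.61]
knob 885 ((611.9098510742188, -15.34503173828125), (15.708381652832031, 25.097272872924805), 89.12507629394531) 147.4087862206923
```

View pics/w9.png

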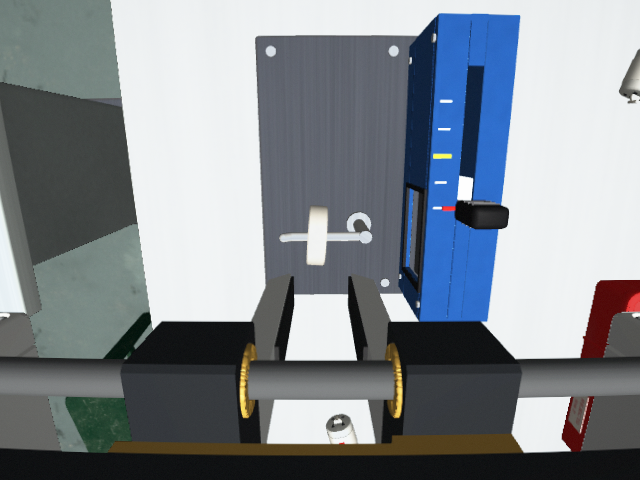

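View pics/s9.png

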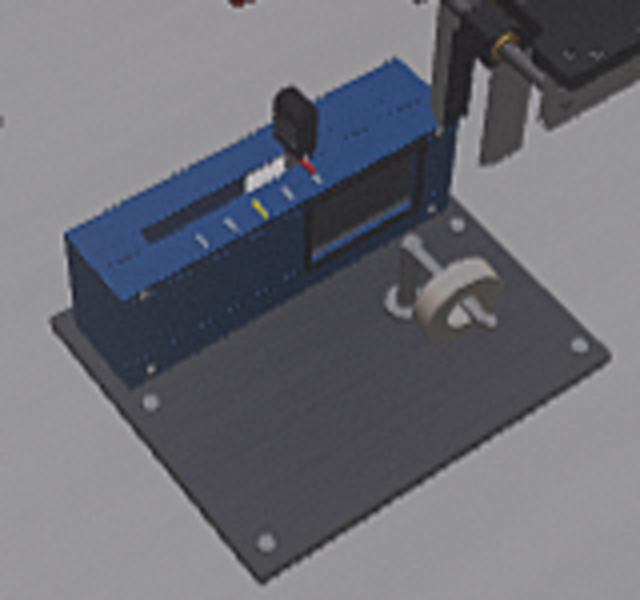

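The ring hangs on the peg by itself at (317,236), and the pointer still sits at the shut mark (447,209). Next I turn 90° and go over the knob.

Request:
{"op": "send_rows", "data": {
  "motion": [0.8, 0.2, 0, 1.5, 1.8, 0.4, 0, 3, 2.8, 0.7, 0, 4.5, 3.8, 1, 0, 6, 4.6, 1.1, 0, 7.5],
  "claw": 0.45
}}

```text
t: 12.7
tool_pos: [611.1, -14.7, 219.5]
eef_rot: [[-0.604, 0.797, -0.002], [0.797, 0.604, 0.001], [0.002, -0.001, -1.0]]
ft_force: [-0.0, -0.4, -0.9]
finger_gap: 51.7
```

Request:
{"op": "send_rows", "data": {
  "motion": [0, 0, 0, 1.5, 0, 0, 0, 3, 0, 0, 0, 4.5, 0, 0, 0, 6, 0, 0, 0, 7.5]
}}

```text
t: 13.2
tool_pos: [609.8, -15.9, 219.4]
eef_rot: [[-0.964, 0.265, -0.003], [0.265, 0.964, 0.0], [0.003, -0.001, -1.0]]
ft_force: [-0.7, 0.6, -1.0]
finger_gap: 51.5
```

Request:
{"op": "send_rows", "data": {
  "motion": [0, 0, 0, 1.5, 0, 0, 0, 3, 0, 0, 0, 3, 0, 0, 0, 3]
}}

```text
t: 13.6
tool_pos: [610.1, -15.9, 219.9]
eef_rot: [[-1.0, 0.015, -0.002], [0.015, 1.0, 0.0], [0.002, 0.0, -1.0]]
ft_force: [0.7, -0.2, -1.1]
finger_gap: 51.8
```

```bash
cat > kn.py <<'E'
from h import *
import sys
np.set_printoptions(precision=2,suppress=True)
o,im,d=snap('wrist',sys.argv[1]); P=cloud('wrist',d,o)
print(o['t'],o['joints'],o['tool_pos'],np.degrees(np.arctan2(o['eef_rot'][1][1],o['eef_rot'][0][1])),o['ft_force'])
X=P.reshape(-1,3);X=X[np.isfinite(X).all(1)]
k=X[(X[:,2]>142)&(X[:,2]<156)&(X[:,0]>590)&(X[:,0]<640)&(X[:,1]>-60)&(X[:,1]<80)]
if len(k)>5: print('knob',len(k),cv2.minAreaRect(k[:,:2].astype(np.float32)),np.median(k[:,2]))
hs=cv2.cvtColor(im,cv2.COLOR_RGB2HSV)
zb=(P[...,2]>94)&(P[...,2]<112)&(P[...,0]>575)&(P[...,0]<612)&(abs(P[...,1]-4)<100)
S=hs[...,1];V=hs[...,2];H=hs[...,0]
for n,m in(('yellow',(H>24)&(H<35)&(S>150)&(V>100)),('red',((H<6)|(H>174))&(S>150)&(V>90))):
    m=m&zb
    if m.sum(): v,u=np.nonzero(m); print(n,m.sum(),u.mean(),v.mean(),P[m].mean(0),P[m].min(0),P[m].max(0))
m=zb&(S<60)&(V>150)
n,l,st,c=cv2.connectedComponentsWithStats(m.astype(np.uint8))
for i in range(1,n):
    if st[i,4]>8: print('white',st[i,4],c[i],P[l==i].mean(0))
E
python3 kn.py w10.png
```

```text
13.6 [ 0.46  0.69 -0.82  1.62  0.56  1.08  1.04] [610.13 -15.89 219.92] 89.14220935001077 [ 0.74 -0.23 -1.13]
knob 817 ((612.0588989257812, -16.26010513305664), (15.070112228393555, 25.10700225830078), 89.40381622314453) 147.5601062455819
yellow 59 369.4237288135593 219.79661016949152 [591.77  24.02 100.85] [585.5   22.81  99.39] [598.36  25.31 102.31]
red 43 318.4651162790698 229.11627906976744 [597.82 -15.84 104.57] [593.57 -17.03 103.19] [601.98 -14.6  106.08]
white 18 [318.5 219. ] [590.56 -15.71 100.8 ]
white 21 [343.95 220.33] [591.93   4.14 100.73]
white 24 [395.29 220.42] [592.56  44.31 100.79]
white 22 [420.5 220. ] [592.51  64.13 100.71]
```

View pics/w10.png

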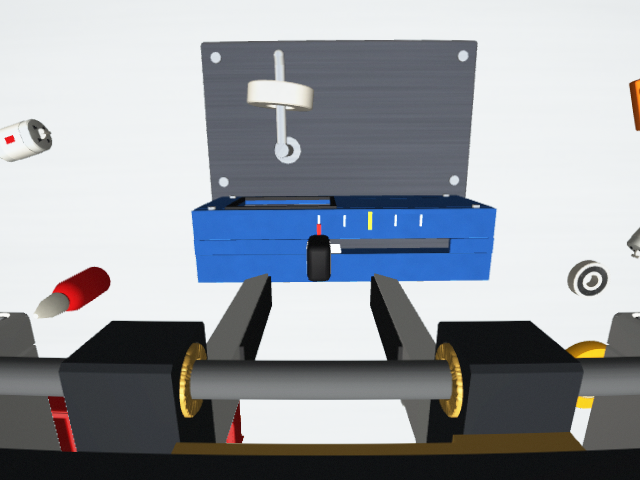

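The knob at (318,258) is centred between the jaws and the pointer is on the shut mark. I'll descend and close gently.

Request:
{"op": "send_rows", "data": {
  "motion": [0.06, 0, -1, 0, 0.06, 0, -2, 0, 0.06, 0, -3, 0, 0.06, 0, -3.5, 0, 0.06, 0, -3.5, 0]
}}

```text
t: 14.15
tool_pos: [611.0, -16.0, 131.8]
eef_rot: [[-1.0, 0.013, -0.003], [0.013, 1.0, -0.0], [0.003, -0.0, -1.0]]
ft_force: [-0.2, 0.0, 0.1]
finger_gap: 52.2
```

Request:
{"op": "send_rows", "data": {
  "motion": [0, 0, 0, 0, 0, 0, 0, 0]
}}

```text
t: 14.35
tool_pos: [613.1, -15.5, 134.8]
eef_rot: [[-1.0, 0.012, 0.002], [0.012, 1.0, 0.0], [-0.002, 0.0, -1.0]]
ft_force: [0.2, -0.5, -0.3]
finger_gap: 51.7
```

```bash
python3 kn.py w11.png
```

```text
14.35 [ 0.42  0.79 -0.75  1.7   0.65  0.92  0.96] [613.09 -15.51 134.8 ] 89.29407631341813 [ 0.2  -0.5  -0.28]
knob 2964 ((612.385009765625, -14.613277435302734), (76.3282699584961, 25.603178024291992), 87.50331115722656) 147.6835698434778
yellow 116 388.9310344827586 243.1551724137931 [591.94  24.02 100.75] [585.44  22.66  99.19] [599.02  25.44 102.  ]
red 84 317.0 256.9047619047619 [598.25 -15.87 104.5 ] [593.63 -17.07 102.78] [602.94 -14.72 106.23]
white 35 [316.97 241.66] [590.58 -15.81 100.77]
white 48 [353.  243.5] [591.86   4.1  100.83]
white 49 [424.9  243.59] [592.44  44.07 100.73]
white 46 [460.52 243.17] [592.45  64.05 100.72]
```

View pics/w11.png

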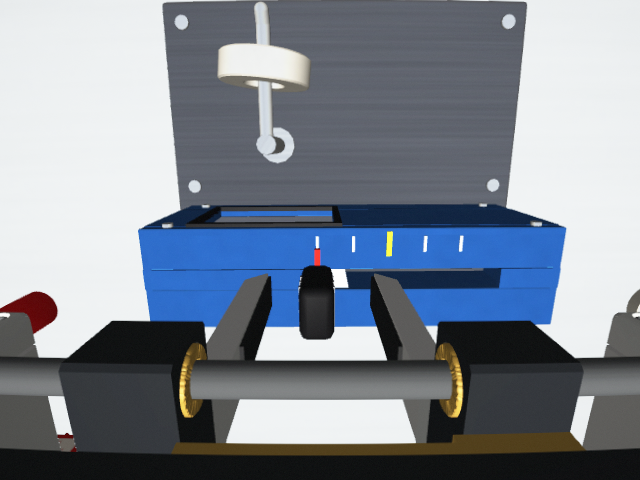

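Request:
{"op": "send_rows", "data": {
  "motion": [0, 0, -0.12, 0, 0, 0, -0.12, 0, 0, 0, -0.12, 0, 0, 0, -0.12, 0, 0, 0, -0.12, 0],
  "claw": 1,
  "grip_force": 30
}}

```text
t: 14.9
tool_pos: [612.2, -16.5, 130.5]
eef_rot: [[-1.0, 0.012, -0.0], [0.012, 1.0, -0.001], [0.0, -0.001, -1.0]]
ft_force: [-0.2, -2.4, 1.6]
finger_gap: 15.8
```

Request:
{"op": "send_rows", "data": {
  "motion": [0, 0, 0, 0, 0, 0, 0, 0, 0, 0, 0, 0]
}}

```text
t: 15.2
tool_pos: [612.2, -16.6, 130.5]
eef_rot: [[-1.0, 0.012, -0.0], [0.012, 1.0, -0.001], [0.0, -0.001, -1.0]]
ft_force: [-0.9, -2.6, 1.3]
finger_gap: 16.3
```

```bash
python3 kn.py w12.png
```

```text
15.2 [ 0.42  0.79 -0.75  1.7   0.66  0.92  0.96] [612.24 -16.57 130.53] 89.29174763414113 [-0.88 -2.62  1.27]
knob 2803 ((612.3289794921875, -14.850364685058594), (25.782432556152344, 40.14125442504883), 1.4026985168457031) 147.6754083512247
yellow 123 392.3577235772358 246.8861788617886 [592.01  24.04 100.83] [585.14  22.62  99.39] [599.2   25.56 102.53]
red 85 320.0 261.0 [598.31 -15.33 104.75] [593.61 -16.46 103.26] [603.06 -14.21 106.44]
white 54 [428.96 247.09] [592.38  44.06 100.76]
white 48 [465.38 246.5 ] [592.26  64.02 100.89]
white 36 [319.  245.5] [590.73 -15.78 100.82]
white 43 [355.88 246.86] [591.79   4.23 100.65]
```

Request:
{"op": "send_rows", "data": {
  "motion": [0, 0.25, 0, 0, 0, 0.55, 0, 0, 0, 0.85, 0, 0, 0, 1.1, 0, 0, 0.01, 1.25, 0, 0]
}}

```text
t: 15.75
tool_pos: [612.5, 15.6, 130.5]
eef_rot: [[-1.0, 0.011, -0.0], [0.011, 1.0, -0.001], [0.0, -0.001, -1.0]]
ft_force: [-0.8, -6.2, 3.2]
finger_gap: 15.6
```

Request:
{"op": "send_rows", "data": {
  "motion": [0, 0, 0, 0, 0, 0, 0, 0]
}}

```text
t: 15.95
tool_pos: [612.5, 15.3, 130.5]
eef_rot: [[-1.0, 0.012, -0.0], [0.012, 1.0, -0.001], [0.0, -0.001, -1.0]]
ft_force: [0.7, -6.3, 3.5]
finger_gap: 16.0
```

```bash
python3 kn.py w13.png
```

```text
15.95 [ 0.37  0.79 -0.75  1.7   0.66  0.92  0.91] [612.46  15.3  130.54] 89.33089476225508 [ 0.69 -6.27  3.5 ]
knob 2800 ((612.4562377929688, 17.552949905395508), (25.961259841918945, 40.033905029296875), 4.5245842933654785) 147.6952146648336
yellow 116 333.91379310344826 246.60344827586206 [591.68  24.14 100.86] [585.05  23.07  99.57] [598.76  25.32 102.76]
red 85 320.0 261.0 [598.56  16.53 104.68] [594.    15.39 103.46] [603.18  17.65 106.35]
white 46 [260.07 247.22] [591.58 -15.96 100.78]
white 48 [297.  247.5] [591.99   4.1  100.68]
white 45 [370.6  247.29] [592.28  44.05 100.84]
white 46 [407.24 247.67] [592.76  64.04 100.73]
```

Pointer at y 16.5, mark at 24.1: 7.5 mm to go.

Request:
{"op": "send_rows", "data": {
  "motion": [0, 0.1, 0, 0, 0, 0.2, 0, 0, 0, 0.3, 0, 0, 0, 0.3, 0, 0]
}}

```text
t: 16.4
tool_pos: [612.5, 22.6, 130.5]
eef_rot: [[-1.0, 0.012, -0.0], [0.012, 1.0, -0.002], [-0.0, -0.002, -1.0]]
ft_force: [0.1, -6.8, 3.9]
finger_gap: 15.7
```

Request:
{"op": "send_rows", "data": {
  "motion": [0, 0, 0, 0, 0, 0, 0, 0, 0, 0, 0, 0]
}}

```text
t: 16.7
tool_pos: [612.5, 22.2, 130.5]
eef_rot: [[-1.0, 0.012, -0.0], [0.012, 1.0, -0.002], [0.0, -0.002, -1.0]]
ft_force: [0.2, -7.0, 2.6]
finger_gap: 15.7
```

```bash
python3 kn.py w14.png; python3 - <<'E'
from h import *
o,im,d=snap('scene'); cv2.imwrite('pics/s14.png',cv2.resize(im[180:330,240:400,::-1],None,fx=4,fy=4,interpolation=cv2.INTER_CUBIC))
E
```

```text
16.7 [ 0.35  0.79 -0.75  1.7   0.65  0.92  0.9 ] [612.5   22.23 130.52] 89.3042999876548 [ 0.19 -7.04  2.58]
knob 2804 ((612.5418701171875, 23.43175506591797), (40.28726577758789, 25.5953426361084), 88.44864654541016) 147.66690081214796
yellow 81 321.0246913580247 243.60493827160494 [589.97  24.1  100.73] [585.63  22.94  99.48] [594.28  25.21 103.21]
red 85 320.0 261.0 [598.62  23.45 104.57] [593.97  22.31 103.33] [603.36  24.57 105.8 ]
white 25 [324. 248.] [592.59  25.69 100.27]
white 50 [394.7 247.4] [592.57  64.11 100.72]
white 51 [247.63 247.37] [591.64 -15.84 100.69]
white 45 [284.07 247.07] [591.71   4.   100.63]
white 47 [357.98 247.34] [592.31  44.14 100.69]
white 18 [246.5 273. ] [606.76 -17.66  99.39]
```

View pics/w14.png

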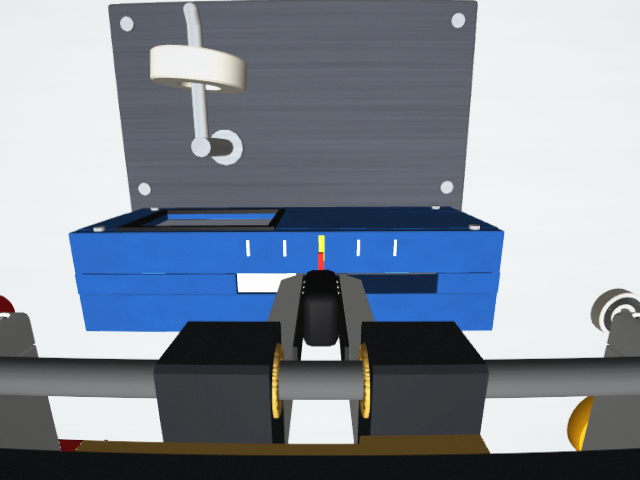

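View pics/s14.png

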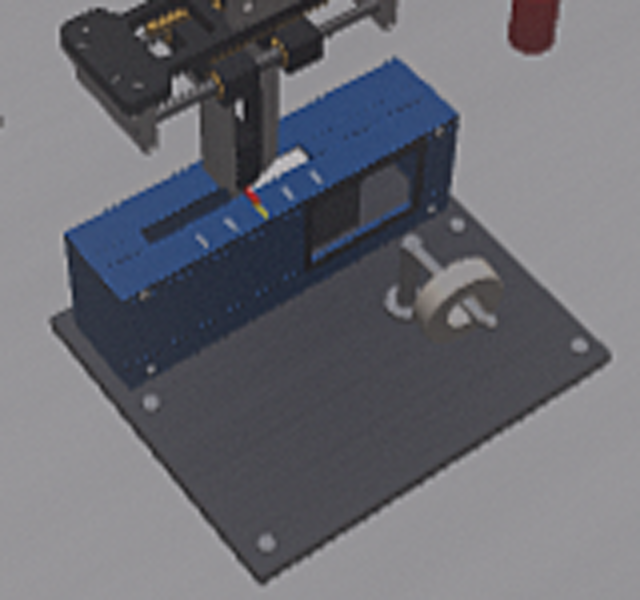

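The pointer (320,261) sits against the yellow mark (321,244), about 0.6 mm short. The ring hangs free on the peg. One small nudge, then a stability check.

Request:
{"op": "send_rows", "data": {
  "motion": [0, 0.025, 0, 0, 0, 0.025, 0, 0, 0, 0.025, 0, 0, 0, 0.025, 0, 0, 0, 0.025, 0, 0]
}}

```text
t: 17.3
tool_pos: [612.5, 22.7, 130.5]
eef_rot: [[-1.0, 0.012, -0.0], [0.012, 1.0, -0.002], [0.0, -0.002, -1.0]]
ft_force: [0.3, -6.0, 2.9]
finger_gap: 15.6
```

Request:
{"op": "send_rows", "data": {
  "motion": [0, 0, 0, 0, 0, 0, 0, 0, 0, 0, 0, 0, 0, 0, 0, 0, 0, 0, 0, 0]
}}

```text
t: 17.8
tool_pos: [612.5, 22.7, 130.6]
eef_rot: [[-1.0, 0.012, -0.0], [0.012, 1.0, -0.002], [0.0, -0.002, -1.0]]
ft_force: [0.5, -6.3, 3.8]
finger_gap: 15.8
```

```bash
python3 kn.py w15.png; python3 - <<'E'
from h import *
o,im,d=snap('scene'); P0=np.load('scene0.npy');P=cloud('scene',d)
for q in('motor','bottle','race','ring','cradle'):
    for r in bot.cut_out(q,'scene')[:1]: print(q,r['conf'],np.round(np.nanmedian(P[r['mask']],0),1))
E
```

```text
17.8 [ 0.35  0.79 -0.75  1.7   0.65  0.92  0.9 ] [612.51  22.75 130.55] 89.2979386549608 [ 0.53 -6.35  3.85]
knob 2805 ((612.5819091796875, 24.084075927734375), (40.170658111572266, 25.594993591308594), 89.24037170410156) 147.7339011257127
yellow 80 320.0 243.5 [589.92  24.05 100.75] [585.66  22.91  98.86] [594.29  25.18 102.08]
red 84 319.9761904761905 261.01190476190476 [598.69  23.94 104.45] [593.94  22.83 102.73] [603.41  25.08 106.02]
white 16 [323.  243.5] [590.09  25.68 100.18]
white 49 [393.82 247.33] [592.54  64.13 100.77]
white 51 [246.69 247.22] [591.54 -15.82 100.79]
white 43 [283.19 247.  ] [591.71   4.02 100.56]
white 45 [356.93 247.49] [592.36  44.06 100.89]
white 20 [246.5 273. ] [606.79 -17.16  99.37]
motor 0.74 [ 517.5 -301.3   26.6]
race 0.65 [680.6 282.9  12. ]
ring 0.86 [490.2 -40.7  77.3]
```

```bash
python3 -c "
from rig import bot
print(bot.sign_off())"
```

```text
the job is handed in; nothing more can be done
None
```

The ring gauge is hanging free on the steel peg. The shutter is held at half travel by its knob, and I handed the job in at about 18 s of the 64 s allowed.

- **Ring:** I lifted it out of the cradle, hung it on the peg and let go. The wrist and scene pictures show it on the peg with nothing touching it. The shutter stayed shut until after that.
- **Shutter:** I gripped the knob with 30 N and slid it in three short moves. The last picture puts the red pointer at y = 23.9 mm and the yellow mark at 24.05 mm. The measured spring force was about 6.3 N, close to the 6.5 N expected at half travel. No reading went past the mark, and the position held for the last 0.5 s before hand-in.
- **Bystanders:** the motor and bearing measured where they were at the start. The detector missed the bottle and the empty cradle in the last picture, so I could not measure them again. A red object that I take to be the bottle still shows near its place in the previous scene picture. The arm did not go near the bottle. The gripper was at the cradle only to take the ring.

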